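# Check the glued corner of a slide tray with a square

### The job

Pick up the L-shaped metal square by its orange handle and lay it flat inside the wooden tray, in the corner painted blue, with its outer edges towards the two walls. While holding it, press it firmly against both walls at the same time so that it sits flush without gaps, keep it pressed for about a second, then let go and leave it lying there in the corner.

Things in the scene. Friction and masses are not known exactly. Their poses are not given: they have to be found in the camera images.
- square_grip (a point): Loose L-shaped aluminium square, 0.2-0.4 kg (in mm): arms 120 long from heel, 32 wide, 12 thick; rigid upright orange handle 16 thick x 50, top 72 above underside. Point: on handle's centre line, 46 above underside. z up; heel at x+38 y+38, outer edges are faces x=+38 and y=+38, arms run to -x and -y. Fingers close on the handle's thickness along (1,1). The straight bar is not it.
- tray_corner (a point): Blue-marked inner corner of a wooden tray 260 x 220 mm, white floor, clamped to the bench. Point: where both inner wall faces meet the tray floor, 6 mm above bench; walls rise 20 above the floor. z up; tray's inside is towards -x and -y; inner faces are the planes x=0 (end wall) and y=0 (side wall). Square is flush when its axes are parallel to these and its heel is here.
- end_wall: The tray's end wall at +x of the corner, rigid wood, 12 mm thick (x), 220 mm long (y), 20 mm high above the tray floor. Origin at its centre; same axes as the tray.
- side_wall: The tray's side wall at +y of the corner, rigid wood, 236 mm long (x), 12 mm thick (y), 20 mm high above the tray floor. Origin at its centre; same axes as the tray.
Mind the look-alikes: they are no part of the job. Of the things like the part that bears square_grip, leave any that is yellow; of the rest the smaller one is meant.

How it is judged (in metres and radians):
On the way:
1. the square, held in the fingers and lying flat in the blue corner, is pressed against both walls at once with at least 0.7 N each, parallel to them within 6 degrees, for 0.3 s (contact force between square and end_wall above 0.7 N and contact force between square and side_wall above 0.7 N and contact force between the fingers and square above 0.7 N and angle between the x axis of square_grip and the x axis of tray_corner, either way round below 0.105 rad and angle between square_grip's own z axis and vertical below 0.14 rad and x of square_grip in the frame of tray_corner between -0.05 and -0.026 m and y of square_grip in the frame of tray_corner between -0.05 and -0.026 m and z of square_grip in the frame of tray_corner below 0.056 m), for 0.3 s.
At the end, for the whole second after the job is handed in: The square lies at rest and released, flat on the tray floor (tilt under 6 degrees, height within 8 mm) in the blue corner: heel within 12 mm of the corner along each wall, edges parallel to the walls within 8.5 degrees (x of square_grip in the frame of tray_corner between -0.05 and -0.026 m and y of square_grip in the frame of tray_corner between -0.05 and -0.026 m and z of square_grip in the frame of tray_corner below 0.054 m and angle between the x axis of square_grip and the x axis of tray_corner, either way round below 0.15 rad and angle between square_grip's own z axis and vertical below 0.1 rad and linear speed of square below 0.02 m/s); the robot touches nothing.
It also fails if it takes over 38 s, if anything falls off the work surface, if the arm or the gripper's body presses on something with over 40 N, if the wrist force passes 120 N, or if a joint passes its speed limit or range.

### The arm

A 6-joint arm with a two-finger parallel gripper is mounted at the origin on the work surface. World frame = base frame: x ahead of the robot, y to its left, z up, the work surface at z = 0. Lengths are in mm, angles in rad, forces in N, time in s.
With the tool pointing down it reaches from about 300 to 775 mm from the base axis. Payload 14.6 kg.
Tool frame: the origin (TCP) lies at the very end of the fingers, on their centre line; the grasp point (between the pads) lies robot.grasp_offset behind it (robot.grasp_offset is the distance from the TCP to the grasp point, in mm); x points along the fingers, y is the direction in which the jaws open and shut, and the axes are right-handed (so a half turn about x gives the same grasp; the last joint's range is limited). The gripper opens to 85 mm and grips with 20 to 120 N. Pads are 22 mm wide; open, the fingers measure 114 mm over their backs; the gripper's body (76 mm by 85 mm) begins 54 mm behind the grasp point. The pads swing forward as they close: fully open they stand 13 mm farther back than shut.
Start: joints at [-1.281, 0.3, 1.521, -0, 1.321, -0.067], TCP at [192.095, -515.353, 193.081] pointing down, gripper open.
Joint ranges: [-3.03, 3.03], [-0.79, 2.21], [0.23, 2.52], [-1.04, 4.18], [0, 3.07], [-2.55, 2.55]. Speed limits (rad/s): [2.22, 2.22, 2.57, 3.14, 3.14, 3.14].

### API

Orientations are given as a 3x3 rotation matrix whose columns are the frame's x, y, z axes.
In Python, from workcell import sense, imaging, finish_job, robot gives the robot as it stands.
- The arm moves only by the shell command python3 -m pendant 'ROWS' [FORCE]. ROWS is JSON, a list of rows, each an object with "gripper": the opening, from 0 (shut) to 1 (fully open); "travel": the shift along the tool's x, y, z in m, a list of three; "rotation": the turn, a rotation vector about the tool's x, y, z in rad, a list of three. A call has 1 to 12 rows; each row is the pose to reach, as a shift and turn from the pose measured when the call began, along the tool's axes at that moment; what a row does not reach only later rows make up. A row lasts 1/10 s, in which the tool goes at most 50 mm and 8.59 degrees, less where a joint would pass 70% of its speed; a pose out of reach is approached as far as the arm can. A call with a gripper value outside its range is refused whole. The fingers move at their own pace and stop on an object; FORCE is the grip in N (left out, the last holds). Time passes only in rows, so rows that repeat a pose let the fingers close. It gives the time, the measured TCP pose, the force and the opening at its end, in the units of the state.
- sense(): the state, without advancing time (a new reading comes with each control period).
- imaging.snapshot(name): name is "scene" or "side" or "wrist"; returns a dict with "img" (400x640x3 uint8, red, green, blue), "camera_matrix" (3x3 intrinsics, pixels), "R" (3x3) and "t" (3): a world point X has camera coordinates R X + t. Camera axes: x right, y down, z forward; pixel columns grow to the right and rows downward; lengths in mm; the calibration is good to about 2 mm. A picture is of the moment at which its call begins. There is no depth.
- finish_job(): hands the job in, once; it reports no verdict.
The state is a dict: "clock": time; "joint_positions": joint angles; "joint_vel": joint speeds; "joint_efforts": joint torques, N m; "position": TCP position; "tcp_rot": TCP orientation; "ft_force": force on the tool from outside, world axes, zero at the start; "wrist_torque": the same for the moment, N m; "finger_gap": finger opening in mm.
Only numpy, scipy, OpenCV 4.12 (cv2) and the standard library are available. Lean on these libraries where they do the work, as an engineer would, in place of code of your own. Each camera call takes 0.05 s, during which the arm holds its last target.

## Working session

There is one attempt and no reset: what is moved stays moved. The work goes in short steps, Python scripts to look and compute and a shell command to move; the robot and the scene stay as the last step left them, time stands still between calls to the robot, and variables do not carry over. Pictures are saved under pics/ and viewed, and the job is handed in when it is done.

```bash
mkdir -p pics; ls
python3 - <<'E'
from workcell import sense, imaging, robot
import cv2
print([a for a in dir(robot) if a[0]!='_'], robot.grasp_offset)
s=sense()
for k,v in s.items(): print(k,v)
for n in ("scene","side","wrist"):
    d=imaging.snapshot(n); cv2.imwrite(f"pics/{n}0.png",d["img"][:,:,::-1]); print(n,d["camera_matrix"],d["R"],d["t"])
E
```

```text
pics
['PlanningError', 'grasp_offset'] 18.700000000000003
clock 0.0
joint_positions [-1.28063718e+00  3.00491605e-01  1.52162635e+00  1.47908760e-05
  1.32067807e+00 -6.65889509e-02]
joint_vel [-7.67242472e-04  3.05824670e-04 -1.11085807e-04 -3.89591653e-04
  8.31619848e-05 -1.91791842e-03]
joint_efforts [ 1.21245092e-03 -5.43499267e+01 -3.61793196e+01  2.18561161e-05
  4.04018167e-03 -8.81282972e-06]
position [ 191.99916711 -515.08842303  192.49094067]
tcp_rot [[-3.30559054e-04  3.49225294e-01 -9.37038732e-01]
 [ 1.15716989e-03 -9.37038022e-01 -3.49225438e-01]
 [-9.99999276e-01 -1.19975264e-03 -9.43665950e-05]]
ft_force [ 0.04631818 -0.99152801  0.92645849]
wrist_torque [ 0.00603491  0.00020252 -0.03157656]
finger_gap 85.36607883694542
scene [[397.71860226   0.         314.65451996]
 [  0.         397.71860226 191.63539549]
 [  0.           0.           1.        ]] [[-0.83307902  0.55297236 -0.01417458]
 [ 0.41382039  0.60602653 -0.67932652]
 [-0.36705862 -0.5717984  -0.73369923]] [ 413.42368983 -184.08861558 1173.58347398]
side [[493.71393772   0.         318.43680866]
 [  0.         493.71393772 195.66292326]
 [  0.           0.           1.        ]] [[-0.97875989 -0.20492936  0.00574756]
 [-0.14757971  0.68483931 -0.71359326]
 [ 0.14230006 -0.69928469 -0.70053666]] [ 497.72698683   88.66292798 1104.87101523]
wrist [[346.93808657   0.         323.41808842]
 [  0.         346.93808657 197.18298555]
 [  0.           0.           1.        ]] [[ 0.35034884 -0.93661878 -0.00097989]
 [-0.89553421 -0.33528696  0.29257671]
 [-0.27436139 -0.10162638 -0.95624155]] [-550.04447045  -38.53849932  379.95058596]
```

View pics/scene0.png

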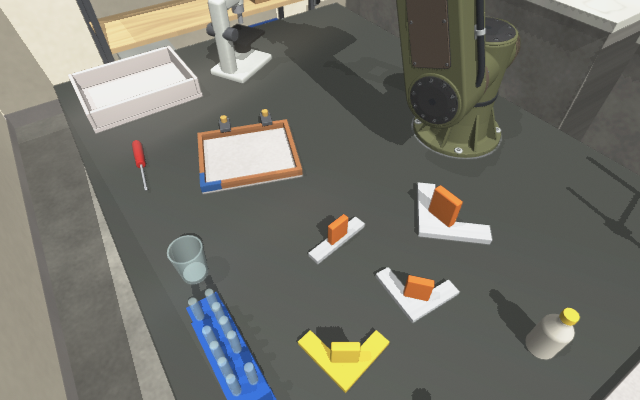

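View pics/side0.png

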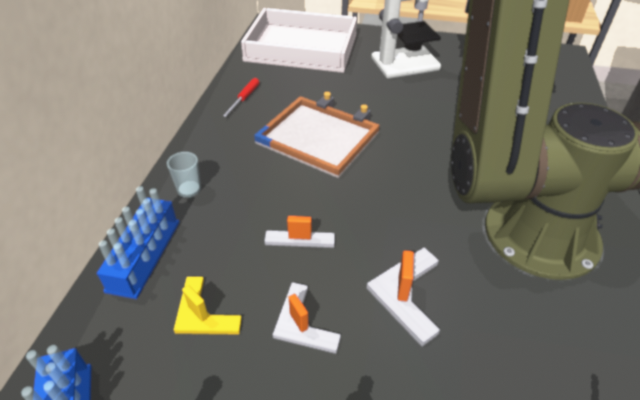

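View pics/wrist0.png

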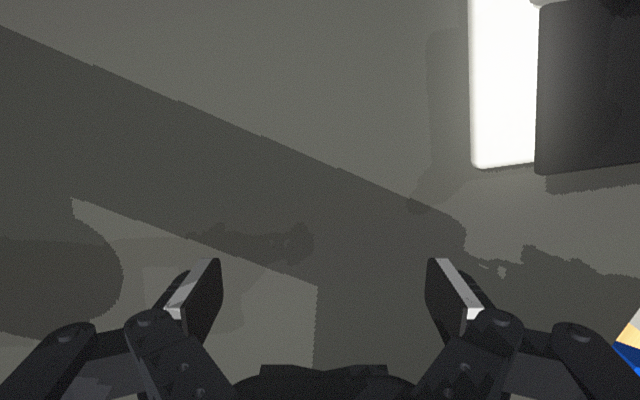

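The candidates in the scene view are:
- the large white L at (445,215)
- the small white L at (415,292)
- the yellow L at (343,355)
- the straight white bar at (337,238)

Yellow and the bar are excluded, which leaves the smaller white L near (415,292) (side view about (303,320)). I'll confirm it in a crop and measure its corners.

```bash
cat > h.py <<'E'
import numpy as np, cv2
from workcell import sense, imaging, robot
def ray(d,u,v,z):
    K,R,t=map(np.array,(d["camera_matrix"],d["R"],d["t"]))
    c=-R.T@t; r=R.T@np.linalg.solve(K,[u,v,1.]); return c+r*(z-c[2])/r[2]
def proj(d,X):
    p=np.array(d["camera_matrix"])@(np.array(d["R"])@np.array(X,float)+np.array(d["t"])); return p[:2]/p[2]
def crop(d,x,y,w,h,f,name):
    cv2.imwrite(name,cv2.resize(d["img"][y:y+h,x:x+w,::-1],None,fx=f,fy=f,interpolation=cv2.INTER_CUBIC))
E
python3 - <<'E'
from h import *
a=imaging.snapshot("scene");b=imaging.snapshot("side")
np.savez("s0.npz",scene=a,side=b)
ca=cv2.resize(a["img"][255:330,365:470],None,fx=5,fy=5,interpolation=cv2.INTER_CUBIC)
cb=cv2.resize(b["img"][275:355,265:350],None,fx=5,fy=5,interpolation=cv2.INTER_CUBIC)
cv2.imwrite("pics/ca.png",ca[:,:,::-1]);cv2.imwrite("pics/cb.png",cb[:,:,::-1])
crop(a,190,105,120,95,6,"pics/ta.png");crop(b,250,90,135,90,5,"pics/tb.png")
E
```

```text
(no output)
```

View pics/ca.png

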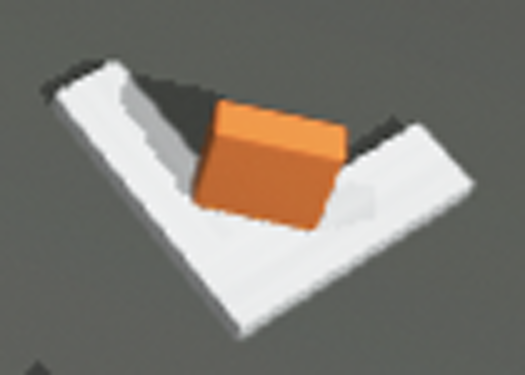

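View pics/cb.png

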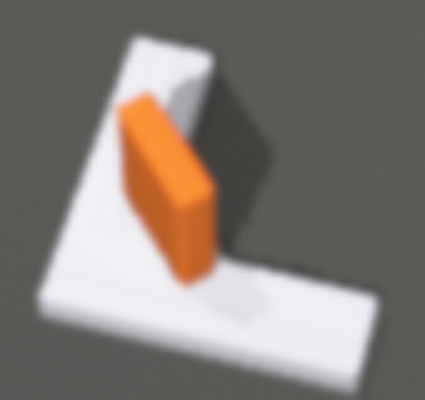

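View pics/ta.png

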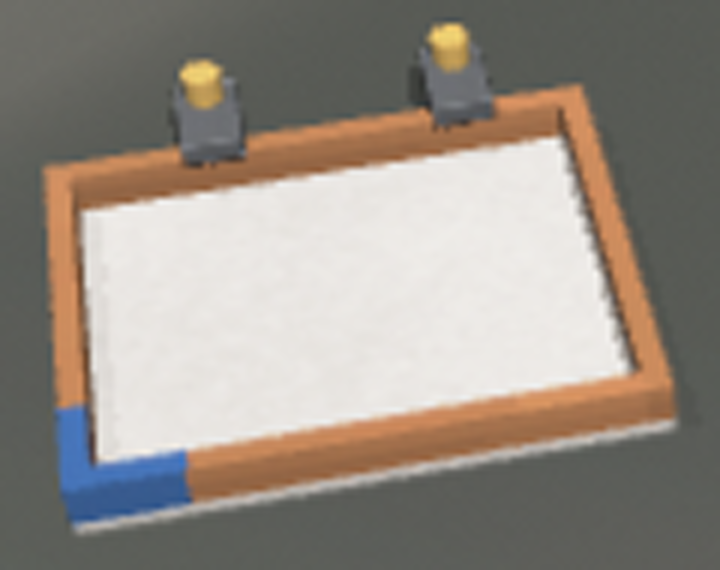

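View pics/tb.png

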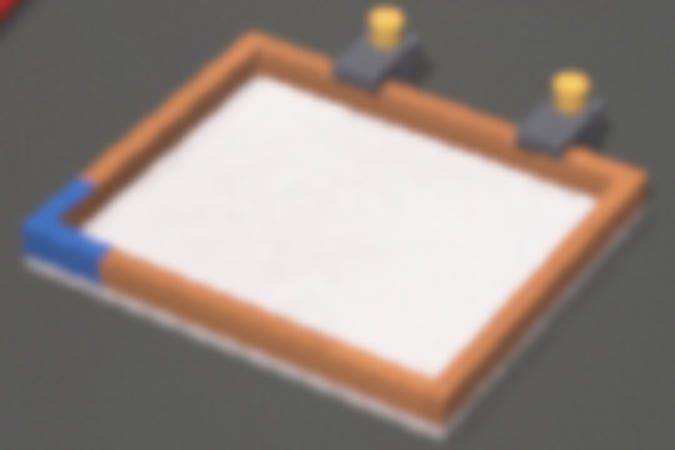

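The crops show a white L with 120-class arms at scene corners (413,321), (376,273) and (460,291), with an orange handle across the inner diagonal. The tray's blue corner is at scene (206,182). Next I turn these into positions from both views.

```bash
cat > m.py <<'E'
from h import *
S=np.load("s0.npz",allow_pickle=True);a=S["scene"].item();b=S["side"].item()
def pts(d,off,f,P,z): return np.array([ray(d,off[0]+(x+.5)/f-.5,off[1]+(y+.5)/f-.5,z)[:2] for x,y in P])
np.set_printoptions(precision=1,suppress=True)
La=pts(a,(365,255),5,[(241,326),(57,93),(118,62),(475,180),(420,123)],12)
Lb=pts(b,(265,275),5,[(40,298),(135,37),(212,55),(357,376),(377,297)],12)
Ha=pts(a,(365,255),5,[(220,100),(347,128),(343,160),(214,136)],72)
Hb=pts(b,(265,275),5,[(118,108),(150,95),(215,188),(185,205)],72)
Ta=pts(a,(190,105),6,[(62,488),(45,167),(582,87),(672,380)],26)
Tb=pts(b,(250,90),5,[(25,228),(255,33),(647,177),(440,405)],26)
ang=lambda v:np.degrees(np.arctan2(v[1],v[0]))
for n,L in (("scene",La),("side",Lb)):
    print(n,"L",L.tolist() and L.round(1).tolist()); 
    for i in (1,3): print(" arm",np.linalg.norm(L[i]-L[0]),ang(L[i]-L[0]))
    print(" width",np.linalg.norm(L[1]-L[2]),np.linalg.norm(L[3]-L[4]))
for n,L in (("scene",Ha),("side",Hb)): print(n,"H",L.round(1).tolist(),L.mean(0),np.linalg.norm(np.roll(L,-1,0)-L,axis=1),[ang(v) for v in np.roll(L,-1,0)-L])
for n,L in (("scene",Ta),("side",Tb)): print(n,"T",L.round(1).tolist(),np.linalg.norm(np.roll(L,-1,0)-L,axis=1),[ang(v) for v in np.roll(L,-1,0)-L])
E
python3 m.py
```

```text
scene L [[516.0, 370.8], [508.9, 251.9], [477.9, 254.7], [395.0, 377.6], [394.0, 346.8]]
 arm 119.03859959796118 -93.44459273016095
 arm 121.22672035702632 176.7794411998532
 width 31.150153540872545 30.809977486905655
side L [[518.0, 368.5], [512.0, 247.7], [479.7, 249.8], [397.7, 374.9], [396.2, 342.2]]
 arm 120.94376148360408 -92.81545751816007
 arm 120.43163321484022 176.9749002120719
 width 32.378475670449525 32.73420109602391
scene H [[487.4, 314.1], [456.0, 349.9], [467.0, 358.8], [499.9, 324.4]] [477.5 336.8] [47.7 14.1 47.7 16.2] [np.float64(131.21240350233222), np.float64(39.00100621046922), np.float64(-46.29535749133536), np.float64(-140.5920226181111)]
side H [[498.2, 320.8], [488.1, 312.9], [456.1, 346.2], [465.0, 355.2]] [476.8 333.8] [12.8 46.2 12.6 47.8] [np.float64(-141.85505991016498), np.float64(133.80420829570693), np.float64(45.35159384611584), np.float64(-45.9946571316999)]
scene T [[719.4, -181.9], [643.6, -386.4], [400.1, -294.3], [474.8, -93.0]] [218.1 260.3 214.7 260.3] [np.float64(-110.35323972355688), np.float64(159.2607444901232), np.float64(69.6299633554501), np.float64(-19.97808376673625)]
side T [[720.9, -182.5], [644.0, -390.5], [401.7, -298.5], [479.1, -89.4]] [221.8 259.3 223.  259.1] [np.float64(-110.27144767896976), np.float64(159.20077551219958), np.float64(69.67681961842668), np.float64(-21.0743899745995)]
```

```bash
cat >> h.py <<'E'
def rel(x,y,z,yaw):
    "shift (m) and rotvec in tool axes to bring TCP to x,y,z mm, pointing down, jaw axis at yaw deg"
    from scipy.spatial.transform import Rotation as Ro
    s=sense(); R=np.array(s["tcp_rot"]); c,n=np.cos(np.radians(yaw)),np.sin(np.radians(yaw))
    T=np.array([[0,c,n],[0,n,-c],[-1,0,0]]); T[:,2]=np.cross(T[:,0],T[:,1])
    print("travel",(R.T@(np.array([x,y,z])-s["position"])/1000).round(4).tolist(),"rot",Ro.from_matrix(R.T@T).as_rotvec().round(4).tolist())
def st():
    s=sense();R=np.array(s["tcp_rot"]);print("t",s["clock"],"pos",s["position"].round(1),"yaw",np.degrees(np.arctan2(R[1,1],R[0,1])).round(2),"tilt",np.degrees(np.arccos(-R[2,0])).round(2),"F",s["ft_force"].round(2),"gap",round(float(s["finger_gap"]),1))
E
python3 -c "
from h import *
st();rel(477,333.7,150,41.9)"
```

```text
t 0.25 pos [ 192.1 -515.2  192.8] yaw -69.56 tilt 0.03 F [-0.55  0.43  0.25] gap 85.5
travel [0.0432, -0.6959, -0.5635] rot [-1.9453, -0.0006, 0.0003]
```

```bash
python3 -m pendant '[{"gripper":1,"travel":[0,-0.696,-0.563],"rotation":[-1.945,0,0]},{"gripper":1,"travel":[0,-0.696,-0.563],"rotation":[-1.945,0,0]},{"gripper":1,"travel":[0,-0.696,-0.563],"rotation":[-1.945,0,0]},{"gripper":1,"travel":[0,-0.696,-0.563],"rotation":[-1.945,0,0]},{"gripper":1,"travel":[0,-0.696,-0.563],"rotation":[-1.945,0,0]},{"gripper":1,"travel":[0,-0.696,-0.563],"rotation":[-1.945,0,0]},{"gripper":1,"travel":[0,-0.696,-0.563],"rotation":[-1.945,0,0]},{"gripper":1,"travel":[0,-0.696,-0.563],"rotation":[-1.945,0,0]},{"gripper":1,"travel":[0,-0.696,-0.563],"rotation":[-1.945,0,0]},{"gripper":1,"travel":[0,-0.696,-0.563],"rotation":[-1.945,0,0]},{"gripper":1,"travel":[0,-0.696,-0.563],"rotation":[-1.945,0,0]},{"gripper":1,"travel":[0,-0.696,-0.563],"rotation":[-1.945,0,0]}]'; python3 -c "
from h import *
st();rel(477,333.7,150,41.9)"
```

```text
clock: 1.45
position: [382.9, 55.8, 193.5]
tcp_rot: [[0.001, 0.83, 0.558], [0.001, 0.558, -0.83], [-1.0, 0.001, 0.0]]
ft_force: [1.7, -1.8, 0.1]
finger_gap: 85.2
t 1.45 pos [382.9  55.8 193.5] yaw 33.94 tilt 0.06 F [ 1.69 -1.8   0.13] gap 85.2
travel [0.0437, 0.2332, -0.178] rot [-0.1389, 0.0001, -0.001]
```

```bash
python3 -m pendant '[{"gripper":1,"travel":[0.01,0.233,-0.178],"rotation":[-0.139,0,0]},{"gripper":1,"travel":[0.02,0.233,-0.178],"rotation":[-0.139,0,0]},{"gripper":1,"travel":[0.044,0.233,-0.178],"rotation":[-0.139,0,0]},{"gripper":1,"travel":[0.044,0.233,-0.178],"rotation":[-0.139,0,0]},{"gripper":1,"travel":[0.044,0.233,-0.178],"rotation":[-0.139,0,0]},{"gripper":1,"travel":[0.044,0.233,-0.178],"rotation":[-0.139,0,0]},{"gripper":1,"travel":[0.044,0.233,-0.178],"rotation":[-0.139,0,0]},{"gripper":1,"travel":[0.044,0.233,-0.178],"rotation":[-0.139,0,0]},{"gripper":1,"travel":[0.044,0.233,-0.178],"rotation":[-0.139,0,0]}]'; python3 -c "
from h import *
st()
d=imaging.snapshot('wrist');cv2.imwrite('pics/w1.png',d['img'][:,:,::-1])
print(proj(d,[477,333.7,72]))
rel(477,333.7,27,41.9)"
```

```text
clock: 2.35
position: [476.8, 332.8, 150.1]
tcp_rot: [[0.001, 0.745, 0.668], [0.001, 0.668, -0.745], [-1.0, 0.001, 0.0]]
ft_force: [-0.8, 0.3, -0.5]
finger_gap: 85.3
t 2.35 pos [476.8 332.8 150.1] yaw 41.88 tilt 0.08 F [-0.85  0.34 -0.49] gap 85.3
[323.96674078 190.02641989]
travel [0.1234, 0.0005, -0.0008] rot [-0.0008, 0.0005, -0.0019]
```

View pics/w1.png

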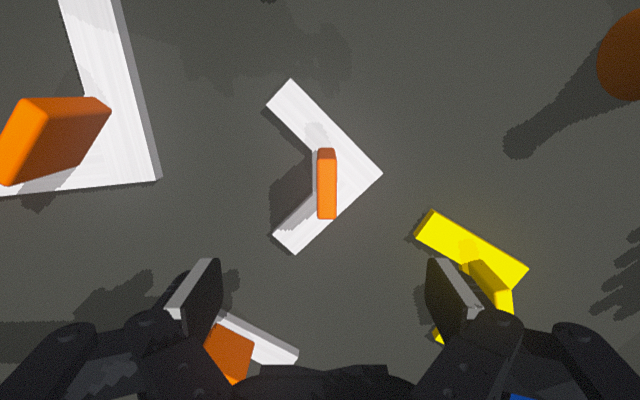

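The wrist view shows the small white L with its handle top centred at about (326,190). I predicted (324,190), so they agree. The large L is at the left and the yellow one at the lower right. Descending and gripping.

```bash
python3 -m pendant '[{"gripper":1,"travel":[0.04,0.001,-0.001],"rotation":[0,0,0]},{"gripper":1,"travel":[0.08,0.001,-0.001],"rotation":[0,0,0]},{"gripper":1,"travel":[0.11,0.001,-0.001],"rotation":[0,0,0]},{"gripper":1,"travel":[0.123,0.001,-0.001],"rotation":[0,0,0]},{"gripper":1,"travel":[0.123,0.001,-0.001],"rotation":[0,0,0]},{"gripper":1,"travel":[0.123,0.001,-0.001],"rotation":[0,0,0]}]' 60; python3 -m pendant '[{"gripper":0,"travel":[0,0,0],"rotation":[0,0,0]},{"gripper":0,"travel":[0,0,0],"rotation":[0,0,0]},{"gripper":0,"travel":[0,0,0],"rotation":[0,0,0]},{"gripper":0,"travel":[0,0,0],"rotation":[0,0,0]},{"gripper":0,"travel":[0,0,0],"rotation":[0,0,0]},{"gripper":0,"travel":[0,0,0],"rotation":[0,0,0]},{"gripper":0,"travel":[0,0,0],"rotation":[0,0,0]},{"gripper":0,"travel":[0,0,0],"rotation":[0,0,0]},{"gripper":0,"travel":[0,0,0],"rotation":[0,0,0]},{"gripper":0,"travel":[0,0,0],"rotation":[0,0,0]}]' 60; python3 -c "
from h import *
st();rel(650,-214,150,24.6)"
```

```text
clock: 3.0
position: [478.1, 334.4, 29.3]
tcp_rot: [[0.004, 0.745, 0.667], [0.002, 0.667, -0.745], [-1.0, 0.004, 0.001]]
ft_force: [0.4, 0.3, 0.2]
finger_gap: 85.5
clock: 4.0
position: [478.4, 334.6, 29.6]
tcp_rot: [[0.004, 0.745, 0.667], [0.003, 0.667, -0.745], [-1.0, 0.005, 0.001]]
ft_force: [2.9, 2.9, 3.7]
finger_gap: 13.5
t 4.0 pos [478.4 334.6  29.6] yaw 41.83 tilt 0.3 F [2.85 2.92 3.66] gap 13.5
travel [-0.1211, -0.2373, 0.5234] rot [0.3006, 0.0003, -0.0052]
```

```bash
python3 -m pendant '[{"gripper":0,"travel":[-0.03,0,0],"rotation":[0,0,0]},{"gripper":0,"travel":[-0.07,0,0],"rotation":[0,0,0]},{"gripper":0,"travel":[-0.11,0,0],"rotation":[0,0,0]},{"gripper":0,"travel":[-0.12,0,0],"rotation":[0,0,0]},{"gripper":0,"travel":[-0.12,0,0],"rotation":[0,0,0]}]'; python3 -c "
from h import *
st();rel(648,-215,150,24.6)
d=imaging.snapshot('wrist');cv2.imwrite('pics/w2.png',d['img'][:,:,::-1])
"
```

```text
clock: 4.5
position: [477.9, 334.2, 150.2]
tcp_rot: [[0.005, 0.745, 0.667], [0.003, 0.667, -0.745], [-1.0, 0.006, 0.001]]
ft_force: [0.2, -0.4, -2.6]
finger_gap: 13.4
t 4.5 pos [477.9 334.2 150.2] yaw 41.82 tilt 0.35 F [ 0.23 -0.37 -2.63] gap 13.4
travel [-0.0006, -0.2395, 0.5227] rot [0.3006, 0.0004, -0.0062]
```

View pics/w2.png

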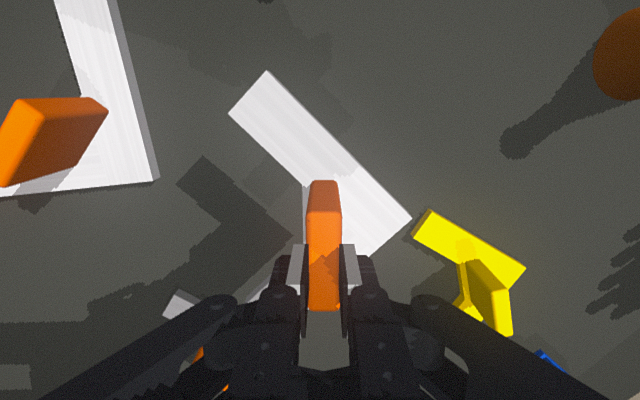

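```bash
python3 -c "
from h import *
S=np.load('s0.npz',allow_pickle=True);a=S['scene'].item()
for u,v,z in ((195,273,0),(186,245,100),(210,294,60),(195,305,60)): print(u,v,ray(a,u,v,z).round(0))
rel(645.6,-216.3,150,24.6)"
```

```text
195 273 [824.  29.   0.]
186 245 [818.  30. 100.]
210 294 [820. 131.  60.]
195 305 [852. 136.  60.]
travel [-0.002, -0.2415, 0.5222] rot [0.3006, 0.0003, -0.0035]
```

The path is clear of the glass (about (822,29)) and the rack. Carrying the square to above the tray.

```bash
python3 -m pendant '[{"gripper":0,"travel":[-0.002,-0.01,0.022],"rotation":[0.301,0,0]},{"gripper":0,"travel":[-0.002,-0.025,0.055],"rotation":[0.301,0,0]},{"gripper":0,"travel":[-0.002,-0.2415,0.522],"rotation":[0.301,0,0]},{"gripper":0,"travel":[-0.002,-0.2415,0.522],"rotation":[0.301,0,0]},{"gripper":0,"travel":[-0.002,-0.2415,0.522],"rotation":[0.301,0,0]},{"gripper":0,"travel":[-0.002,-0.2415,0.522],"rotation":[0.301,0,0]},{"gripper":0,"travel":[-0.002,-0.2415,0.522],"rotation":[0.301,0,0]},{"gripper":0,"travel":[-0.002,-0.2415,0.522],"rotation":[0.301,0,0]},{"gripper":0,"travel":[-0.002,-0.2415,0.522],"rotation":[0.301,0,0]},{"gripper":0,"travel":[-0.002,-0.2415,0.522],"rotation":[0.301,0,0]},{"gripper":0,"travel":[-0.002,-0.2415,0.522],"rotation":[0.301,0,0]},{"gripper":0,"travel":[-0.002,-0.2415,0.522],"rotation":[0.301,0,0]}]';python3 -c "
from h import *
st();rel(645.6,-216.3,80,24.6)"
```

```text
clock: 5.75
position: [640.4, -203.8, 146.8]
tcp_rot: [[-0.001, 0.909, 0.416], [0.003, 0.416, -0.909], [-1.0, 0.0, -0.003]]
ft_force: [1.0, 0.1, -2.0]
finger_gap: 13.2
t 5.75 pos [ 640.4 -203.8  146.8] yaw 24.57 tilt 0.2 F [ 1.    0.09 -2.02] gap 13.2
travel [0.0668, -0.0004, 0.0137] rot [-0.0005, -0.0034, -0.0003]
```

Lower to z 80, which leaves the underside about 24 mm above the wall tops, then look.

```bash
python3 -m pendant '[{"gripper":0,"travel":[0.02,0,0.014],"rotation":[0,-0.003,0]},{"gripper":0,"travel":[0.05,0,0.014],"rotation":[0,-0.003,0]},{"gripper":0,"travel":[0.067,0,0.014],"rotation":[0,-0.003,0]},{"gripper":0,"travel":[0.067,0,0.014],"rotation":[0,-0.003,0]},{"gripper":0,"travel":[0.067,0,0.014],"rotation":[0,-0.003,0]}]';python3 -c "
from h import *
st();rel(645.6,-216.3,40,24.6)
a=imaging.snapshot('scene');b=imaging.snapshot('side');np.savez('s1.npz',scene=a,side=b)
crop(a,170,80,160,120,5,'pics/a2.png');crop(b,230,40,160,120,5,'pics/b2.png')"
```

```text
clock: 6.25
position: [645.6, -216.1, 78.6]
tcp_rot: [[-0.002, 0.909, 0.416], [0.001, 0.416, -0.909], [-1.0, -0.001, -0.002]]
ft_force: [0.7, 0.6, -2.1]
finger_gap: 13.3
t 6.25 pos [ 645.6 -216.1   78.6] yaw 24.58 tilt 0.14 F [ 0.71  0.6  -2.1 ] gap 13.3
travel [0.0386, -0.0001, 0.0003] rot [-0.0004, -0.0021, 0.0013]
```

View pics/a2.png

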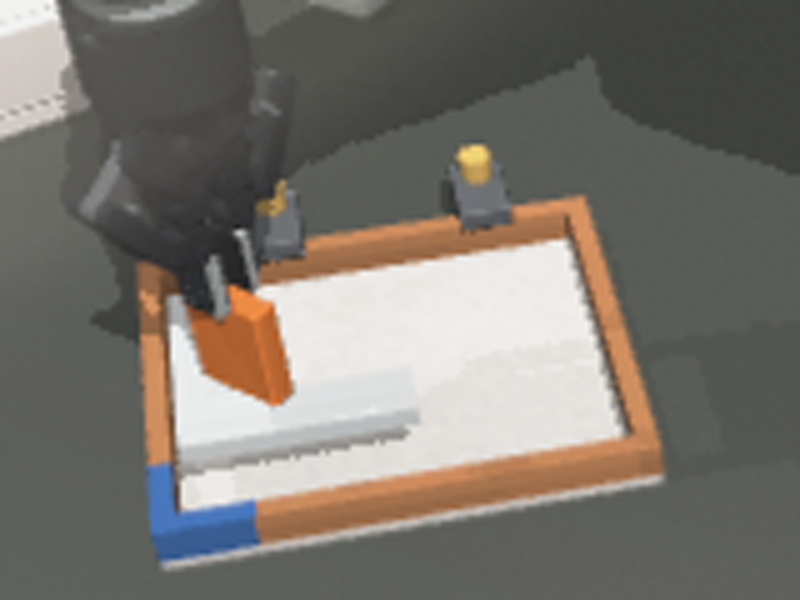

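View pics/b2.png

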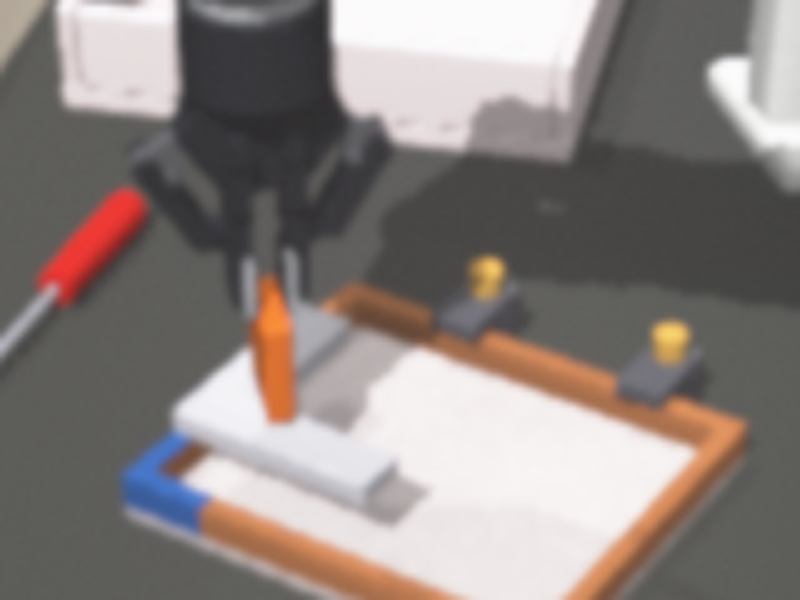

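The views show the square hanging from the fingers, but the pads seem to overlap only an upper edge of the handle. It may have pitched, so I triangulate its corners to check.

```bash
cat > tri.py <<'E'
from h import *
def tri(a,b,pa,pb):
    P=[np.array(d["camera_matrix"])@np.c_[np.array(d["R"]),np.array(d["t"])] for d in (a,b)]
    X=cv2.triangulatePoints(P[0],P[1],np.array(pa,float),np.array(pb,float)).ravel(); X=X[:3]/X[3]
    return X, np.linalg.norm(proj(a,X)-pa)
E
python3 - <<'E'
from tri import *
S=np.load('s1.npz',allow_pickle=True);a=S['scene'].item();b=S['side'].item()
fa=lambda p:(170+(p[0]+.5)/5-.5,80+(p[1]+.5)/5-.5)
fb=lambda p:(230+(p[0]+.5)/5-.5,40+(p[1]+.5)/5-.5)
for n,p,q in (("heel",(178,447),(175,412)),("xarm outer",(418,410),(362,490)),("xarm inner",(413,370),(393,460)),("handle top near L",(275,305),(290,322)),("handle top near R",(258,0),(0,0))):
    if p[1] and q[1]:
        X,e=tri(a,b,fa(p),fb(q));print(n,X.round(1),round(e,1))
s=sense();R=np.array(s["tcp_rot"]);p=s["position"]
x=np.array([np.cos(np.radians(-20.4)),np.sin(np.radians(-20.4)),0]);y=np.array([-x[1],x[0],0])
g=p+[0,0,16.4]
E_={"heel":g+38*x+38*y-[0,0,34],"xout":g-82*x+38*y-[0,0,34],"xin":g-82*x+6*y-[0,0,34],"yout":g+38*x-82*y-[0,0,34],"h1":g+25*(x-y)/2**.5+8*(x+y)/2**.5+[0,0,26],"h2":g-25*(x-y)/2**.5+8*(x+y)/2**.5+[0,0,26],"tcp":p}
for k,X in E_.items():
    u=proj(a,X);v=proj(b,X); print(k,X.round(0),"scene crop",((u-[170,80])*5).round(0),"side crop",((v-[230,40])*5).round(0))
E
```

```text
heel [ 692.9 -190.2   66.4] 0.8
xarm outer [ 582.5 -147.3   65.9] 0.8
xarm inner [ 571.9 -172.1   68.4] 0.6
handle top near L [ 628.9 -190.1  129.6] 1.9
heel [ 695. -194.   63.] scene crop [169. 444.] side crop [170. 413.]
xout [ 583. -152.   63.] scene crop [411. 403.] side crop [361. 489.]
xin [ 572. -182.   63.] scene crop [403. 362.] side crop [395. 457.]
yout [ 653. -306.   63.] scene crop [159. 292.] side crop [300. 305.]
h1 [ 664. -236.  123.] scene crop [168. 281.] side crop [243. 279.]
h2 [ 643. -190.  123.] scene crop [246. 315.] side crop [259. 333.]
tcp [ 646. -216.   81.] scene crop [235. 355.] side crop [270. 372.]
```

The corners lie on one level, within 2–3 mm of where I predicted, so the square is flat and in the fingers as expected. It is about 8 mm off each wall. Lowering to the floor.

```bash
python3 -m pendant '[{"gripper":0,"travel":[0.012,0,0],"rotation":[0,-0.002,0.001]},{"gripper":0,"travel":[0.024,0,0],"rotation":[0,-0.002,0.001]},{"gripper":0,"travel":[0.034,0,0],"rotation":[0,-0.002,0.001]},{"gripper":0,"travel":[0.038,0,0],"rotation":[0,-0.002,0.001]},{"gripper":0,"travel":[0.038,0,0],"rotation":[0,-0.002,0.001]},{"gripper":0,"travel":[0.038,0,0],"rotation":[0,-0.002,0.001]}]';python3 -c "
from h import *
st()"
```

```text
clock: 6.95
position: [646.6, -216.4, 42.8]
tcp_rot: [[0.003, 0.909, 0.416], [-0.001, 0.416, -0.909], [-1.0, 0.002, 0.003]]
ft_force: [-0.2, 0.5, -1.9]
finger_gap: 13.2
t 6.95 pos [ 646.6 -216.4   42.8] yaw 24.58 tilt 0.19 F [-0.24  0.55 -1.91] gap 13.2
```

```bash
python3 -m pendant '[{"gripper":0,"travel":[0.004,0,0],"rotation":[0,0,0]},{"gripper":0,"travel":[0.006,0,0],"rotation":[0,0,0]},{"gripper":0,"travel":[0.007,0,0],"rotation":[0,0,0]},{"gripper":0,"travel":[0.007,0,0],"rotation":[0,0,0]}]';python3 -c "
from h import *
st()"; python3 -m pendant '[{"gripper":0,"travel":[0.001,0,0],"rotation":[0,0,0]},{"gripper":0,"travel":[0.001,0,0],"rotation":[0,0,0]},{"gripper":0,"travel":[0.001,0,0],"rotation":[0,0,0]}]';python3 -c "
from h import *
st()"
```

```text
clock: 7.35
position: [646.7, -216.4, 35.8]
tcp_rot: [[0.003, 0.909, 0.416], [-0.001, 0.416, -0.909], [-1.0, 0.002, 0.003]]
ft_force: [0.4, 0.3, -2.2]
finger_gap: 13.2
t 7.35 pos [ 646.7 -216.4   35.8] yaw 24.58 tilt 0.2 F [ 0.4   0.28 -2.21] gap 13.2
clock: 7.65
position: [647.0, -216.3, 35.5]
tcp_rot: [[0.004, 0.909, 0.416], [-0.002, 0.416, -0.909], [-1.0, 0.003, 0.003]]
ft_force: [-2.2, 2.9, 5.2]
finger_gap: 13.6
t 7.65 pos [ 647.  -216.3   35.5] yaw 24.59 tilt 0.25 F [-2.2   2.91  5.17] gap 13.6
```

The square is on the floor (Fz +5 N). I now slide along the jaw axis (+y of the tool), which is the corner diagonal.

```bash
python3 -m pendant '[{"gripper":0,"travel":[0,0.002,0],"rotation":[0,0,0]},{"gripper":0,"travel":[0,0.004,0],"rotation":[0,0,0]},{"gripper":0,"travel":[0,0.006,0],"rotation":[0,0,0]},{"gripper":0,"travel":[0,0.008,0],"rotation":[0,0,0]},{"gripper":0,"travel":[0,0.008,0],"rotation":[0,0,0]}]';python3 -c "
from h import *
st()"; python3 -m pendant '[{"gripper":0,"travel":[0,0.001,0],"rotation":[0,0,0]},{"gripper":0,"travel":[0,0.002,0],"rotation":[0,0,0]},{"gripper":0,"travel":[0,0.002,0],"rotation":[0,0,0]}]';python3 -c "
from h import *
st()"
```

```text
clock: 8.15
position: [654.6, -212.9, 35.6]
tcp_rot: [[0.005, 0.909, 0.416], [-0.002, 0.416, -0.909], [-1.0, 0.003, 0.003]]
ft_force: [1.2, -0.9, 0.8]
finger_gap: 13.5
t 8.15 pos [ 654.6 -212.9   35.6] yaw 24.6 tilt 0.28 F [ 1.24 -0.93  0.79] gap 13.5
clock: 8.45
position: [656.6, -212.0, 35.6]
tcp_rot: [[0.005, 0.909, 0.416], [-0.002, 0.416, -0.909], [-1.0, 0.004, 0.004]]
ft_force: [0.2, -1.2, 1.9]
finger_gap: 13.6
t 8.45 pos [ 656.6 -212.    35.6] yaw 24.6 tilt 0.29 F [ 0.25 -1.19  1.87] gap 13.6
```

```bash
cat >> h.py <<'E'
def wall():
    F=np.array(sense()["ft_force"]);t=np.radians(-20.4);print("wall end",round(-F[0]*np.cos(t)-F[1]*np.sin(t),2),"side",round(F[0]*np.sin(t)-F[1]*np.cos(t),2),"Mz",np.round(sense()["wrist_torque"],2))
E
python3 -m pendant '[{"gripper":0,"travel":[0,0.001,0],"rotation":[0,0,0]},{"gripper":0,"travel":[0,0.002,0],"rotation":[0,0,0]},{"gripper":0,"travel":[0,0.002,0],"rotation":[0,0,0]}]';python3 -c "
from h import *
st();wall()"; python3 -m pendant '[{"gripper":0,"travel":[0,0.001,0],"rotation":[0,0,0]},{"gripper":0,"travel":[0,0.002,0],"rotation":[0,0,0]},{"gripper":0,"travel":[0,0.002,0],"rotation":[0,0,0]}]';python3 -c "
from h import *
st();wall()"
```

```text
clock: 8.75
position: [657.8, -211.7, 35.9]
tcp_rot: [[0.003, 0.909, 0.416], [-0.002, 0.416, -0.909], [-1.0, 0.002, 0.003]]
ft_force: [-10.1, -3.7, 7.5]
finger_gap: 13.8
t 8.75 pos [ 657.8 -211.7   35.9] yaw 24.58 tilt 0.22 F [-10.06  -3.66   7.46] gap 13.8
wall end 8.15 side 6.94 Mz [-0.52  1.84 -0.  ]
clock: 9.05
position: [658.5, -211.8, 36.4]
tcp_rot: [[0.0, 0.91, 0.416], [-0.003, 0.416, -0.91], [-1.0, -0.001, 0.003]]
ft_force: [-14.8, -3.8, 9.6]
finger_gap: 13.4
t 9.05 pos [ 658.5 -211.8   36.4] yaw 24.55 tilt 0.17 F [-14.79  -3.81   9.59] gap 13.4
wall end 12.54 side 8.73 Mz [-0.72  2.56 -0.  ]
```

Both walls are showing reaction force. I'll add some push in tray +y to confirm the side-wall contact isn't just friction, while easing off the floor load.

```bash
python3 -m pendant '[{"gripper":0,"travel":[0,0.001,-0.001],"rotation":[0,0,0]},{"gripper":0,"travel":[0,0.002,-0.0015],"rotation":[0,0,0]},{"gripper":0,"travel":[0,0.002,-0.0015],"rotation":[0,0,0]},{"gripper":0,"travel":[0,0.002,-0.0015],"rotation":[0,0,0]}]';python3 -c "
from h import *
st();wall()
"; python3 -m pendant '[{"gripper":0,"travel":[-0.0003,0.002,-0.001],"rotation":[0,0,0]},{"gripper":0,"travel":[-0.0003,0.002,-0.001],"rotation":[0,0,0]},{"gripper":0,"travel":[-0.0003,0.002,-0.001],"rotation":[0,0,0]},{"gripper":0,"travel":[-0.0003,0.002,-0.001],"rotation":[0,0,0]}]';python3 -c "
from h import *
st();wall()
a=imaging.snapshot('scene');b=imaging.snapshot('side')
crop(a,170,80,160,120,5,'pics/a3.png');crop(b,230,40,160,120,5,'pics/b3.png')"
```

```text
clock: 9.45
position: [658.6, -210.6, 36.8]
tcp_rot: [[-0.002, 0.91, 0.415], [-0.004, 0.415, -0.91], [-1.0, -0.003, 0.003]]
ft_force: [-12.6, -5.0, 8.9]
finger_gap: 13.3
t 9.45 pos [ 658.6 -210.6   36.8] yaw 24.52 tilt 0.25 F [-12.65  -5.04   8.94] gap 13.3
wall end 10.1 side 9.13 Mz [-1.06  2.41 -0.07]
clock: 9.85
position: [658.9, -209.9, 37.4]
tcp_rot: [[-0.004, 0.91, 0.414], [-0.005, 0.414, -0.91], [-1.0, -0.006, 0.003]]
ft_force: [-12.5, -5.3, 7.5]
finger_gap: 13.0
t 9.85 pos [ 658.9 -209.9   37.4] yaw 24.49 tilt 0.37 F [-12.45  -5.27   7.54] gap 13.0
wall end 9.83 side 9.27 Mz [-1.12  2.31 -0.05]
```

View pics/a3.png

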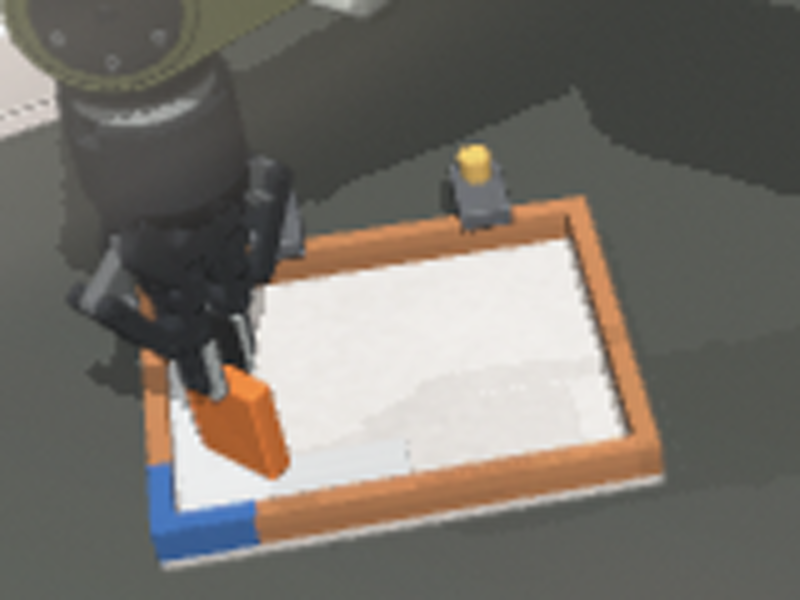

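View pics/b3.png

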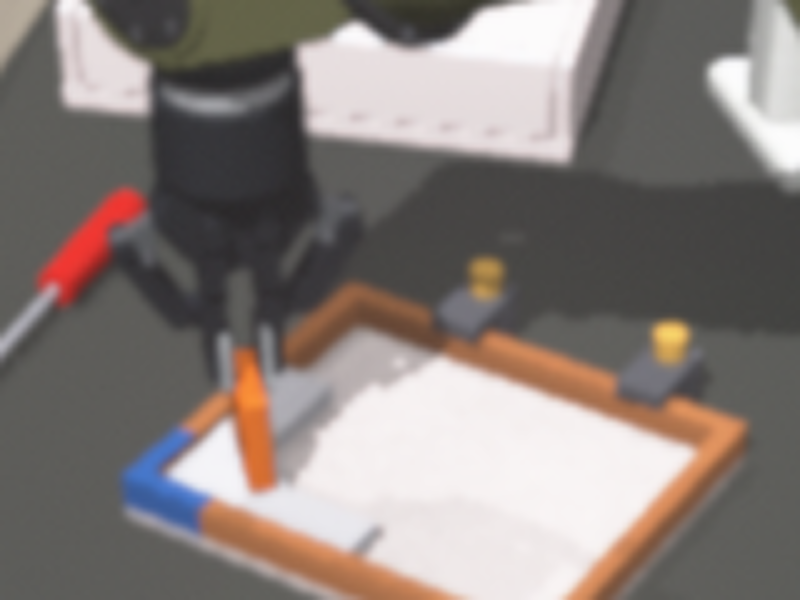

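The forces stayed level while the tool still crept about 2 mm in tray +y, so the side-wall reading could be friction. I keep pushing towards the side wall until the force rises steeply.

```bash
python3 -m pendant '[{"gripper":0,"travel":[0,0.0014,-0.0014],"rotation":[0,0,0]},{"gripper":0,"travel":[0,0.0021,-0.0021],"rotation":[0,0,0]},{"gripper":0,"travel":[0,0.0021,-0.0021],"rotation":[0,0,0]}]' >/dev/null;python3 -c "
from h import *
st();wall()
"; python3 -m pendant '[{"gripper":0,"travel":[0,0.0014,-0.0014],"rotation":[0,0,0]},{"gripper":0,"travel":[0,0.0021,-0.0021],"rotation":[0,0,0]},{"gripper":0,"travel":[0,0.0021,-0.0021],"rotation":[0,0,0]}]' >/dev/null;python3 -c "
from h import *
st();wall()
"
```

```text
t 10.25 pos [ 659.1 -208.3   37.2] yaw 24.46 tilt 0.51 F [-7.46 -7.69  5.46] gap 13.3
wall end 4.31 side 9.81 Mz [-1.43  1.58  0.05]
t 10.55 pos [ 659.2 -207.8   37.6] yaw 24.4 tilt 0.69 F [ -9.12 -12.85   5.19] gap 13.2
wall end 4.07 side 15.22 Mz [-2.39  1.83  0.08]
```

The side wall now reads 15 N against at most a few newtons of friction, so that contact is real. Adding the end-wall press and holding.

```bash
python3 -m pendant '[{"gripper":0,"travel":[0,0.0015,0.001],"rotation":[0,0,0]},{"gripper":0,"travel":[0,0.0025,0.0015],"rotation":[0,0,0]},{"gripper":0,"travel":[0,0.0025,0.0015],"rotation":[0,0,0]}]' >/dev/null;python3 -c "
from h import *
st();wall()
"; python3 -m pendant '[{"gripper":0,"travel":[0,0.002,0],"rotation":[0,0,0]},{"gripper":0,"travel":[0,0.002,0],"rotation":[0,0,0]},{"gripper":0,"travel":[0,0.002,0],"rotation":[0,0,0]},{"gripper":0,"travel":[0,0.002,0],"rotation":[0,0,0]},{"gripper":0,"travel":[0,0.002,0],"rotation":[0,0,0]}]' >/dev/null;python3 -c "
from h import *
st();wall()
a=imaging.snapshot('scene');b=imaging.snapshot('side');np.savez('s2.npz',scene=a,side=b)
crop(a,190,140,80,60,10,'pics/a4.png');crop(b,245,100,80,60,10,'pics/b4.png')"
```

```text
t 10.85 pos [ 659.6 -208.2   37.6] yaw 24.4 tilt 0.96 F [-25.47   1.48  14.81] gap 13.6
wall end 24.39 side 7.49 Mz [0.03 4.62 0.01]
t 11.35 pos [ 659.3 -208.2   37.6] yaw 24.37 tilt 1.23 F [-19.46  -3.21  10.42] gap 13.2
wall end 17.12 side 9.79 Mz [-0.78  3.63  0.06]
```

View pics/a4.png

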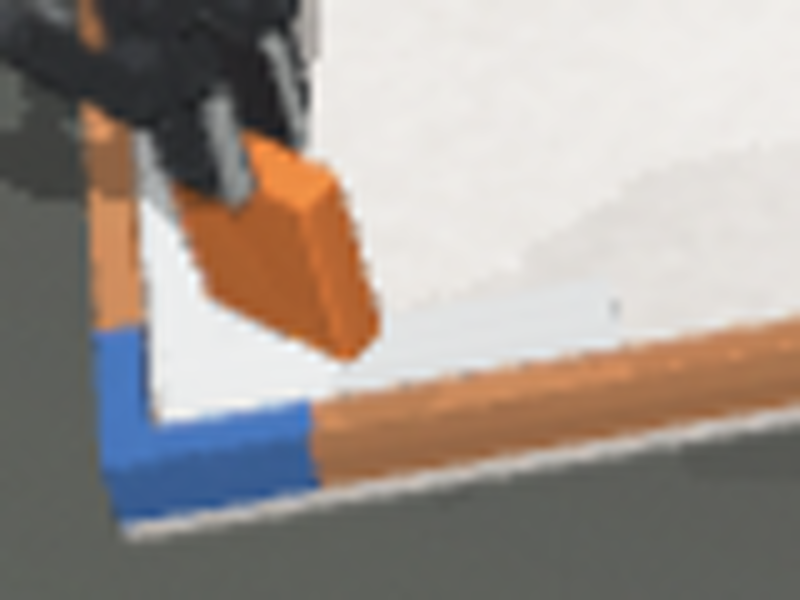

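View pics/b4.png

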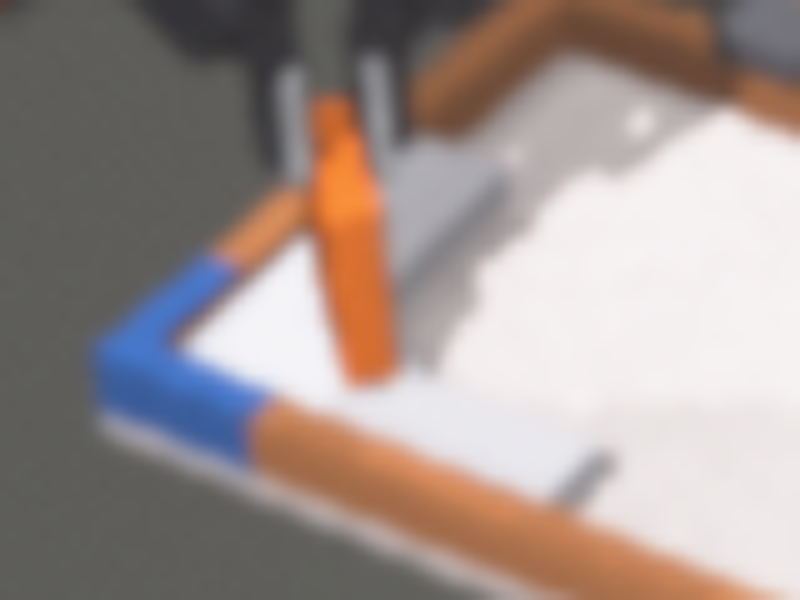

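```bash
python3 -c "
from h import *
t=np.radians(-20.4);p=sense()['position']
q=p+2.0*np.array([np.cos(t),np.sin(t),0])*0.5+3*np.array([-np.sin(t),np.cos(t),0]);rel(q[0],q[1],p[2]+0.3,24.6)"
```

```text
travel [-0.0004, 0.0028, -0.0014] rot [-0.004, -0.0003, 0.0215]
```

```bash
python3 -m pendant '[{"gripper":0,"travel":[0,0.002,-0.0014],"rotation":[-0.002,0,0.01]},{"gripper":0,"travel":[0,0.003,-0.0014],"rotation":[-0.004,0,0.018]},{"gripper":0,"travel":[0,0.003,-0.0014],"rotation":[-0.004,0,0.018]},{"gripper":0,"travel":[0,0.003,-0.0014],"rotation":[-0.004,0,0.018]}]' >/dev/null;python3 -c "
from h import *
st();wall()
"
```

```text
t 11.85 pos [ 659.8 -207.9   37.7] yaw 24.53 tilt 0.44 F [-14.89 -11.62   7.91] gap 13.1
wall end 9.91 side 16.08 Mz [-2.22  2.94  0.  ]
```

```bash
python3 -m pendant '[{"gripper":0,"travel":[0,0.003,-0.0003],"rotation":[0,0,0.005]},{"gripper":0,"travel":[0,0.003,-0.0003],"rotation":[0,0,0.005]},{"gripper":0,"travel":[0,0.003,-0.0003],"rotation":[0,0,0.005]}]' >/dev/null;python3 -c "
from h import *
st();wall()"; python3 -m pendant '[{"gripper":0,"travel":[0,0.0025,-0.0003],"rotation":[0,0,0.005]},{"gripper":0,"travel":[0,0.0025,-0.0003],"rotation":[0,0,0.005]},{"gripper":0,"travel":[0,0.0025,-0.0003],"rotation":[0,0,0.005]},{"gripper":0,"travel":[0,0.0025,-0.0003],"rotation":[0,0,0.005]},{"gripper":0,"travel":[0,0.0025,-0.0003],"rotation":[0,0,0.005]},{"gripper":0,"travel":[0,0.0025,-0.0003],"rotation":[0,0,0.005]},{"gripper":0,"travel":[0,0.0025,-0.0003],"rotation":[0,0,0.005]},{"gripper":0,"travel":[0,0.0025,-0.0003],"rotation":[0,0,0.005]}]' >/dev/null;python3 -c "
from h import *
st();wall()
"
```

```text
t 12.15 pos [ 659.8 -207.9   37.6] yaw 24.48 tilt 0.5 F [-22.15  -7.36  11.43] gap 13.5
wall end 18.19 side 14.62 Mz [-1.5   4.21 -0.01]
t 12.95 pos [ 659.7 -207.8   37.6] yaw 24.44 tilt 0.53 F [-20.5   -5.55   9.69] gap 13.5
wall end 17.28 side 12.35 Mz [-1.33  3.81  0.07]
```

The square has been held stationary at about 12–18 N on each wall for over 0.8 s. Releasing, then retracting straight up.

```bash
python3 -m pendant '[{"gripper":0,"travel":[0,0,0],"rotation":[0,0,0]},{"gripper":0.6,"travel":[0,0,0],"rotation":[0,0,0]},{"gripper":0.6,"travel":[0,0,0],"rotation":[0,0,0]},{"gripper":0.6,"travel":[0,0,0],"rotation":[0,0,0]},{"gripper":0.6,"travel":[0,0,0],"rotation":[0,0,0]},{"gripper":0.6,"travel":[0,0,0],"rotation":[0,0,0]},{"gripper":0.6,"travel":[0,0,0],"rotation":[0,0,0]}]' >/dev/null;python3 -c "
from h import *
st();wall()"; python3 -m pendant '[{"gripper":0.6,"travel":[-0.01,0,0],"rotation":[0,0,0]},{"gripper":0.6,"travel":[-0.03,0,0],"rotation":[0,0,0]},{"gripper":0.6,"travel":[-0.07,0,0],"rotation":[0,0,0]},{"gripper":0.6,"travel":[-0.12,0,0],"rotation":[0,0,0]},{"gripper":0.6,"travel":[-0.16,0,0],"rotation":[0,0,0]},{"gripper":0.6,"travel":[-0.16,0,0],"rotation":[0,0,0]},{"gripper":0.6,"travel":[-0.16,0,0],"rotation":[0,0,0]}]' >/dev/null;python3 -c "
from h import *
st();wall()
a=imaging.snapshot('scene');b=imaging.snapshot('side');np.savez('s3.npz',scene=a,side=b)
crop(a,190,120,100,75,8,'pics/a5.png');crop(b,245,90,100,75,8,'pics/b5.png')"
```

```text
t 13.65 pos [ 659.8 -207.8   37.6] yaw 24.45 tilt 0.52 F [ 0.09 -0.43  0.26] gap 51.2
wall end -0.23 side 0.38 Mz [0.06 0.   0.02]
t 14.35 pos [ 661.5 -207.6  199.1] yaw 24.45 tilt 0.41 F [-0.35  0.28 -1.  ] gap 51.1
wall end 0.42 side -0.15 Mz [-0.03 -0.01  0.01]
```

View pics/a5.png

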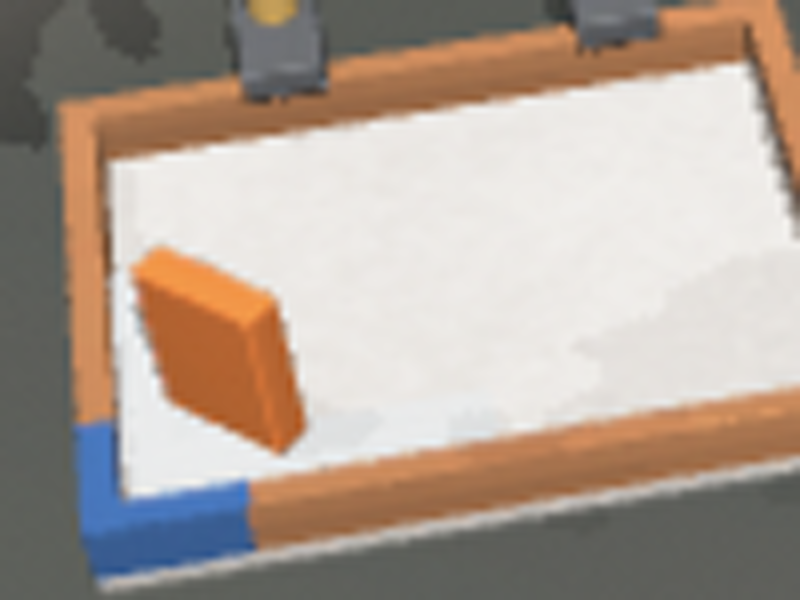

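View pics/b5.png

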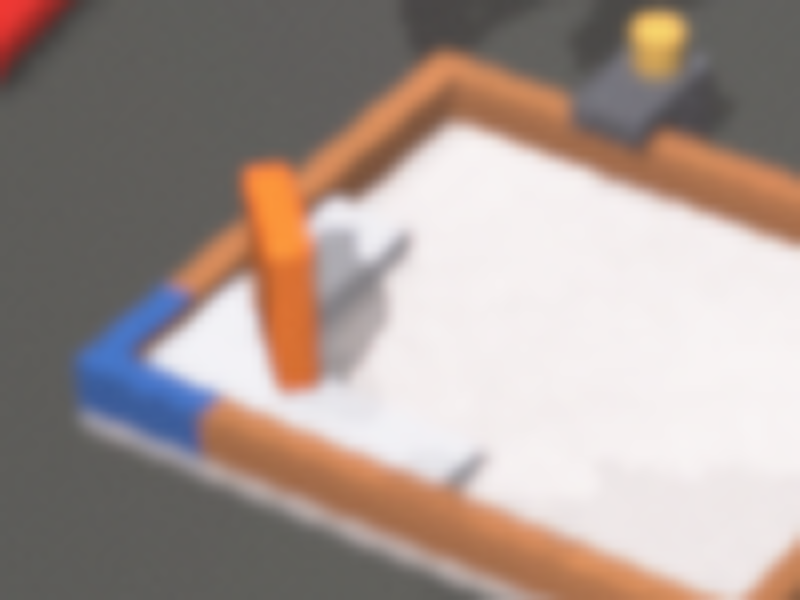

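Run:
```python
from tri import *
S=np.load('s3.npz',allow_pickle=True);a=S['scene'].item();b=S['side'].item()
t=np.radians(-20.4);B=np.array([[np.cos(t),np.sin(t)],[-np.sin(t),np.cos(t)]])
f=lambda o,p:(o[0]+(p[0]+.5)/8-.5,o[1]+(p[1]+.5)/8-.5)
for n,d,o,P in (("scene",a,(190,120),[(133,266),(165,246),(277,297),(245,326)]),("side",b,(245,90),[(243,172),(288,163),(312,238),(264,256)])):
    L=np.array([ray(d,*f(o,p),78)[:2] for p in P]); m=L.mean(0); e=(L[2]-L[1])+(L[3]-L[0]) 
    print(n,m.round(1),"in tray",(B@(m-[704.7,-189.3])).round(1),"handle dir in tray",np.degrees(np.arctan2(*(B@e)[::-1])).round(1))
for n,pa,pb in (("x arm inner end",None,(482,455)),("y arm end inner",None,(408,236))):
    X=ray(b,*f((245,90),pb),18)[:2]; print(n,(B@(X-[704.7,-189.3])).round(1))
```

```text
scene [ 655.7 -207.8] in tray [-39.5 -34.4] handle dir in tray 133.1
side [ 658.8 -213.2] in tray [-34.8 -38.4] handle dir in tray 134.8
x arm inner end [-120.6  -28.7]
y arm end inner [ -31.8 -116.5]
```

The handle top measures about (-37,-36) mm in the tray frame (nominal -38,-38), its direction is 133–135° (nominal 135°), and the arm ends lie at (-121,-29) and (-32,-117). The square is flush and flat, and the robot is clear. Handing in.

```bash
python3 -c "
from workcell import finish_job
print(finish_job())"
```

```text
the job is handed in; nothing more can be done
None
```

I picked up the smaller white square by its orange handle and laid it flat in the blue corner. I pressed it against both walls, released it and lifted clear, handing in at about 14.5 s of the 38 s. The hand-in gives no verdict.

- **Press:** For the last second or so before release the wrist force was about 10–18 N towards the end wall and 12–16 N towards the side wall, with the tool still. These figures include some friction. An early side-wall reading of 7–9 N was ambiguous because the tool was still creeping. I pushed on until the side force rose to 15 N and the tool stopped.
- **Final position:** With the square released, the handle centre averages (-37, -36) mm in the tray frame, against a nominal -38, -38, and its direction is within 2° of nominal. The two cameras differ by about 4–5 mm, more than the stated 2 mm calibration, but each reading lies inside the allowed window. The pictures show no visible gap at either wall, and the robot was clear with about zero wrist force.
- **Did not match:** The finger gap read about 13.5 mm on a handle stated as 16 mm. The tool also tilted by up to 1.2° while pressing, which I mostly corrected before release.

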